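# Swing a long bar about a post and send it through the sprung gate of a measuring bay

## Robot

A 7-joint arm with a two-finger parallel gripper is mounted at the origin on the work surface. World frame = base frame: x ahead of the robot, y to its left, z up, the work surface at z = 0. Lengths are in m, angles in rad, forces in N, time in s.
With the tool pointing down it reaches from about 0.4 to 0.875 m from the base axis. Payload 19.3 kg.
Tool frame: the origin (TCP) lies at the very end of the fingers, on their centre line; the grasp point (between the pads) lies 19 mm behind it; z points along the fingers, y is the line along which they close (so a half turn about z gives the same grasp; the last joint's range is limited). The gripper opens to 85 mm and grips with 20 to 120 N. Pads are 22 mm wide; open, the fingers measure 114 mm over their backs; the gripper's body (76 mm by 85 mm) begins 54 mm behind the grasp point. The pads swing forward as they close: fully open they stand 13 mm farther back than shut.
Start: joints at [1.184, 0.521, -0.036, 1.599, 0.021, 1.021, -0.113], TCP at [0.195, -0.594, 0.196] pointing down, gripper open.
Joint ranges: [-2.91, 2.91], [-0.3, 2.13], [-1.5, 1.42], [0.17, 2.43], [-1.26, 4.41], [0.16, 1.93], [-2.52, 2.52]. Speed limits (rad/s): [1.89, 1.89, 2.39, 2.39, 3.01, 3.01, 3.01].

## Interface

Orientations are given as [roll, pitch, yaw] about the fixed x, y, z axes, in that order (R = Rz(yaw) Ry(pitch) Rx(roll)).
In Python, from workcell import bot gives the robot as it stands.
- The arm moves only by the tool jog_arm, never from a script. Its argument "motion" is a list of rows, each a list of 5 numbers: the shift along the tool's x, y, z scaled (see below), then the turn about the tool's z scaled (see below), then the opening, from 0 (shut) to 1 (fully open). A call has 1 to 12 rows; each row shifts and turns the commanded pose from where the row before left it, along the tool's axes as they then stand; what a row does not reach is not made up. The controller multiplies each number of a shift by 30 mm and each number of a turn by 0.08 rad. A row lasts 1/10 s, in which the tool goes at most 50 mm and 8.59 degrees, less where a joint would pass 70% of its speed; a pose out of reach is approached as far as the arm can. A call with a number of a shift or a turn outside -1 to 1 is refused whole. A call with a gripper value outside its range is refused whole. The fingers move at their own pace and stop on an object; "newtons" is the grip in N (left out, the last holds). Time passes only in rows, so rows that do not move let the fingers close. It gives the time, the measured TCP pose, the force, the opening and the grip force at its end, in the units of the state.
- bot.observe(): the state, without advancing time (a new reading comes with each control period).
- bot.grab_frame(name): name is "side" or "top"; returns a dict with "pixels" (480x640x3 uint8, red, green, blue), "fovy" (degrees; the focal length in pixels is half the picture's height over the tangent of half this angle, whatever the lens; pixels are square), "cx", "cy" (the principal point, pixels), "rvec" (rotation vector, rad) and "tvec" (3), from world to camera coordinates, as OpenCV has them. Camera axes: x right, y down, z forward; pixel columns grow to the right and rows downward; lengths in m; the calibration is good to about 2 mm. A picture is of the moment at which its call begins. There is no depth.
- bot.job_done(): hands the job in; it is judged then, once.
The state is a dict: "clock": time; "qpos": joint angles; "qd": joint speeds; "joint_efforts": joint torques, N m; "position": TCP position; "tool_rot": TCP orientation; "force": force on the tool from outside, world axes, zero at the start; "moment": the same for the moment, N m; "grip_width": finger opening in m; "finger_force": force on a finger pad.
Only numpy, scipy, OpenCV 4.12 (cv2) and the standard library are available. Lean on these libraries where they do the work, as an engineer would, in place of code of your own. Each camera call takes 0.05 s, during which the arm holds its last target. There are 200 camera calls.

## Task

The small flanged hub stands where the long steel bar has to swing: first stand it upright, wholly on the round cork mat. Then, sliding the bar flat on the plate without lifting it, swing it about the round post at its nose until it lies against the post in line with the bay, and push it endways through the bay's sprung gate until it is home against the end stop and the gate has shut behind it. Leave the stack of spacers, the micrometer and the caliper where they are.

Things in the scene. Friction and masses are not known exactly. Their poses are not given: they have to be found in the camera images.
- bay: Aluminium measuring bay fixed on the granite plate: open-topped channel, rails 30 high. Origin on the plate at the mouth; x = the way in, y = datum side. Datum rail face at y = 3, x 0 to 212, with lead-in flaring to (-20, 9). Opposite rail (12 thick, from x = -8): face at y = -46, ramping at x 40 to 62 to y = -32. A bar in line against the post has its centreline at y = -13.
- end_stop (a point): Foot of the end stop's face, at x = 212, y = -13 in the bay's frame.
- post (a point): Foot of the axis of the steel pivot post, 16 mm in diameter, 45 high, in front of the bay's mouth: x = -45, y = 8 in the bay's frame.
- stop_pin (a point): Foot of the axis of a low stop pin, 12 mm in diameter, 18 high, at x = -150, y = -34 in the bay's frame; it halts the tail of the bar when in line. A bar lying in line against the post clears it by 2 mm.
- gate (a joint): Sprung gate at the mouth: steel leaf 42 wide, 3 thick, z 4 to 28, upright hinge at gate_hinge. 0 = shut, up to 1.5 as it swings inwards (+x) only; the spring (0.03 N m shut, 0.1 at 1.5) shuts it once bar and fingers are clear. With the bar home its tail is 52 mm inside, clear of the leaf: a pusher follows it there from above, between the rails, then rises straight out.
- gate_hinge (a point): The gate's upright hinge, 15 mm above the plate, at x = 0, y = -48 in the bay's frame.
- bar: Plain steel bar 160 long, 26 wide, 20 high, about 0.6 kg, lying flat, one end (nose) by the post. Origin on its underside centreline, 25 mm from the nose; x to the nose (tail at x = -135). At first turned -0.9 to -1.4 rad from the bay's line (tail out to the bay's +y), its side 3 to 18 mm short of the post; it touches when its centreline is 21 mm from the post's axis. Scribed lines 30 mm from each end.
- hub: Aluminium flanged hub, origin at the centre of its underside: flange 50 mm in diameter and 12 high, on it a hub 31 mm in diameter up to z = 46; about 0.16 kg. Stands between the bar and the line it must swing into.
- mat: Round cork mat fixed on the plate beside the bay, 100 mm in diameter, 3 mm thick; origin at the centre of its underside.
- stack: Bystander: stack of white spacer discs, 70 mm in diameter, 60 high, origin at the centre of its underside. Not to be moved.
- micrometer: Bystander: outside micrometer lying flat, black C-frame, about 150 by 70 mm, 14 high; origin under the middle of the frame. Not to be moved.
- caliper: Bystander: steel dial caliper lying flat, 200 mm long along its x, 60 wide across the jaws, 14 high at the dial; origin under the middle of its beam. Not to be moved.
Not all that is in view belongs to the job. Leave any black look-alike of the hub alone.

How it is judged:
On the way, in this order (a step that is already met when the one before it is completed fails the run):
1. the hub stands upright on the cork mat, let go (horizontal distance between hub and mat below 0.025 m and angle between hub's own z axis and vertical below 0.1 rad and height (world z) of hub below 0.008 m and contact force between the fingers and hub below 0.1 N and linear speed of hub below 0.02 m/s), for 0.2 s.
2. the bar lies in line with the bay, its nose still at the post, outside the shut gate (angle between the x axis of bar and the x axis of bay, either way round below 0.07 rad and horizontal distance between bar and post below 0.045 m and value of joint gate below 0.08 rad), for 0.1 s.
At the end, for the whole second after the job is handed in: The bar lies flat and at rest inside the bay, its nose within 8 mm of the end stop and parallel to the rails within 0.09 rad; the gate is shut (under 0.08 rad); the hub stands upright (within 0.1 rad) at rest, its centre within 25 mm of the mat's centre, so wholly on the mat (x of bar in the frame of bay between 0.179 and 0.192 m and y of bar in the frame of bay between -0.03 and 0 m and angle between the x axis of bar and the x axis of bay, either way round below 0.09 rad and height (world z) of bar below 0.005 m and linear speed of each of bar, hub below 0.01 m/s and value of joint gate below 0.08 rad and horizontal distance between hub and mat below 0.025 m and angle between hub's own z axis and vertical below 0.1 rad and height (world z) of hub below 0.008 m); the robot touches nothing.
It fails at once if the bar is lifted more than 12 mm off the plate (height (world z) of bar above 0.012 m).
It fails at once if the bar's nose leaves the post (its origin over 60 mm from the post's axis) while the bar is still over 0.35 rad out of line (angle between the x axis of bar and the x axis of bay, either way round above 0.35 rad and horizontal distance between bar and post above 0.06 m).
It fails at once if the stack is disturbed (distance of stack from where it was at the start of the episode above 0.02 m).
It fails at once if the micrometer is disturbed (distance of micrometer from where it was at the start of the episode above 0.02 m).
It fails at once if the caliper is disturbed (distance of caliper from where it was at the start of the episode above 0.02 m).
It also fails if it takes over 64 s, if anything falls off the work surface, if the arm or the gripper's body presses on something with over 40 N, if the wrist force passes 120 N, or if a joint passes its speed limit or range.

## Working session

There is one attempt and no reset: what is moved stays moved. The work goes in short steps, Python scripts to look and compute and a tool call to move; the robot and the scene stay as the last step left them, time stands still between calls to the robot, and variables do not carry over. Pictures are saved under pics/ and viewed, at most 10 in all, crops included, and the job is handed in when it is done.

Besides the shell and the picture viewer there is one more tool, called after ">>>" as a command line: name --pt "numbers of a row" for each row, then --argument value for the rest. jog_arm: Moves the arm, as the interface text tells. Shifts and turns lie within -1 to 1; 1 stands for 30 mm of shift or 0.08 rad of turn. Its arguments: {"type":"object","properties":{"motion":{"type":"array","items":{"type":"array","items":{"type":"number"}}},"newtons":{"type":"number"}},"required":["motion"]}

```bash
mkdir -p pics
cat > h.py <<'E'
import numpy as np, cv2
from workcell import bot
def cam(name,save=None):
    f=bot.grab_frame(name); im=np.ascontiguousarray(f["pixels"][:,:,::-1])
    if save: cv2.imwrite("pics/"+save,im)
    F=240/np.tan(np.radians(f["fovy"])/2)
    K=np.array([[F,0,f["cx"]],[0,F,f["cy"]],[0,0,1]])
    return im,K,np.array(f["rvec"],float),np.array(f["tvec"],float).reshape(3)
def px2w(c,uv,z):
    _,K,r,t=c; R=cv2.Rodrigues(r)[0]
    uv=np.atleast_2d(np.array(uv,float)); d=(np.linalg.inv(K)@np.c_[uv,np.ones(len(uv))].T).T@R
    o=-R.T@t; z=np.broadcast_to(z,len(uv))
    return o+d*((z-o[2])/d[:,2])[:,None]
def w2px(c,P): return cv2.projectPoints(np.atleast_2d(np.array(P,float)),c[2],c[3],c[1],None)[0][:,0]
E
python3 - <<'E'
from h import *
c=cam("top","t0.png"); s=cam("side","s0.png")
for k in (c,s): print(-cv2.Rodrigues(k[2])[0].T@k[3],k[1][0,0])
o=bot.observe(); print(o["clock"],o["position"],o["tool_rot"],o["grip_width"])
E
```

```text
[0.43449732 0.07080344 0.98752254] 508.76269410701354
[0.22404597 0.87325337 0.55402831] 551.0517030304829
0.1 [ 0.19454473 -0.59358421  0.19507602] [-3.14054895e+00  7.86686128e-05  3.16761437e-01] 0.08551895914616678
```

View pics/t0.png

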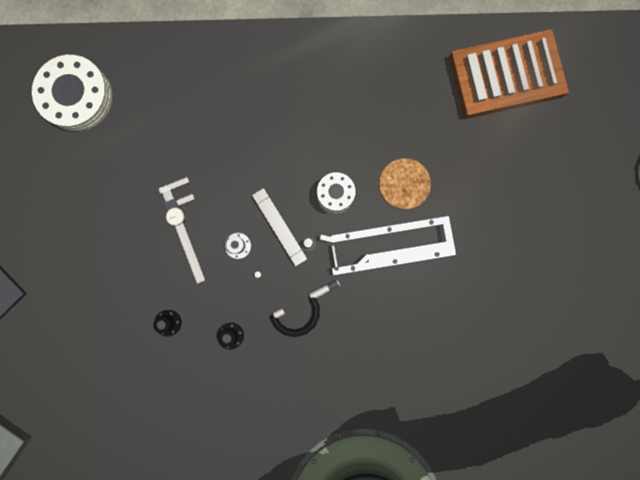

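View pics/s0.png

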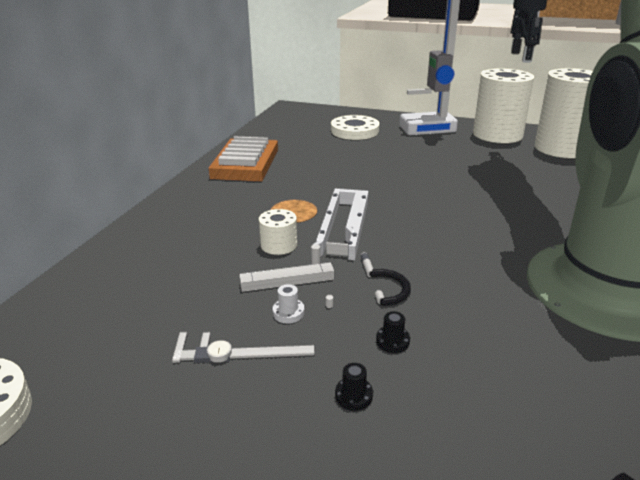

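The top view shows the bay (330–455, 217–275), mouth at its left end, post (308,243) and stop pin (257,274). The bar runs from (260,193) to (299,262). The hub is at (237,245), the mat at (405,183) and the stack at (336,192). The side view agrees. I'll enlarge the middle of the top view.

Run:
```python
from h import *
im=cv2.imread("pics/t0.png")[160:350,210:470]
cv2.imwrite("pics/t0c.png",cv2.resize(im,None,fx=3,fy=3,interpolation=cv2.INTER_CUBIC))
```

```text
(no output)
```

View pics/t0c.png

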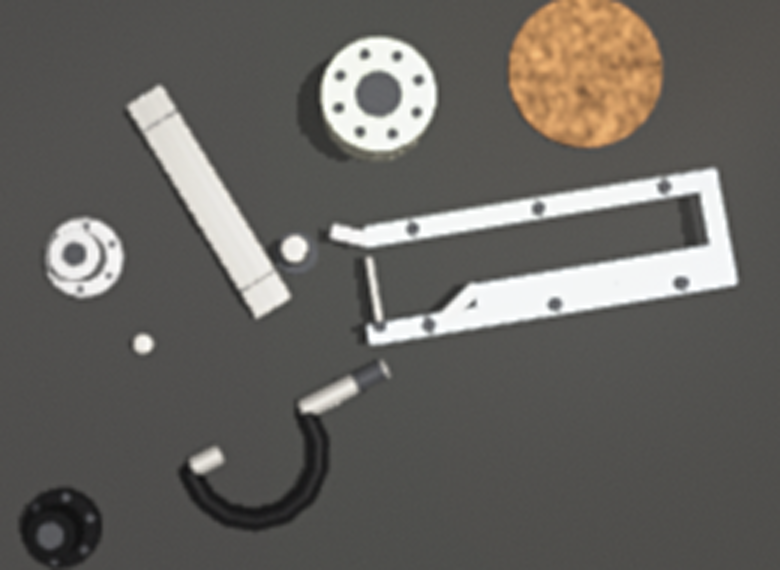

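```bash
cat > fit.py <<'E'
from h import *
from scipy.optimize import least_squares
def up(p,o=(210,160),s=3): return (np.array(p,float)+.5)/s-.5+np.array(o)
def fit(c,local,px,x0):
    local=np.array(local)
    def W(q): 
        a=q[2];R=np.array([[np.cos(a),-np.sin(a)],[np.sin(a),np.cos(a)]])
        return np.c_[local[:,:2]@R.T+q[:2],local[:,2]]
    r=least_squares(lambda q:(w2px(c,W(q))-px).ravel(),x0,loss="soft_l1")
    return r.x, (w2px(c,W(r.x))-px).round(1)
E
python3 - <<'E'
from fit import *
c=cam("top"); 
L=np.array([(-45,8,45),(-150,-34,18),(212,3,30),(212,-32,30),(0,3,30),(62,-32,30)])/1e3
P=up([(295,248),(143,344),(697,193),(708,244),(368,247),(475,285)])
q,e=fit(c,L,P,[.5,0,-1.5]); print("bay",q.round(4),e.tolist())
Lb=np.array([(-135,13,20),(-135,-13,20),(25,13,20),(25,-13,20)])/1e3
g=up([(163,85),(127,105),(290,297),(257,319)])
b,e=fit(c,Lb,g,[.5,0.1,-2.5]); print("bar",b.round(4),e.tolist(), "rel",b[2]-q[2])
for n,p,z in [("hub flange",(85,258),.012),("hub top",(73,253),.046),("mat",(586,72),.003),("stack top",(379,94),.060),("post",(295,248),.045)]:
    w=px2w(c,up(p),z)[0]; print(n,w.round(4))
    d=w[:2]-q[:2]; a=q[2]; print("  bay frame",(np.array([d@[np.cos(a),np.sin(a)],d@[-np.sin(a),np.cos(a)]])).round(4))
s=cam("side")
# check in side
print(w2px(s,[[*px2w(c,up((73,253)),.046)[0][:2],.046],[*px2w(c,up((295,248)),.045)[0][:2],.045],[*px2w(c,up((586,72)),.003)[0][:2],.003]]).round(1))
E
```

```text
bay [ 0.4945  0.0485 -1.4233] [[-0.3, 0.3], [-0.0, 0.0], [0.8, -0.7], [0.5, 0.5], [-0.4, -0.2], [-0.5, 0.0]]
bar [ 0.4815  0.121  -2.6144] [[-0.3, -0.3], [0.1, 0.0], [0.4, 0.2], [-0.3, -0.0]] rel -1.1910327229764275
hub flange [0.4945 0.2293 0.012 ]
  bay frame [-0.1788  0.0266]
hub top [0.4957 0.2312 0.046 ]
  bay frame [-0.1805  0.028 ]
mat [ 0.6103 -0.0966  0.003 ]
  bay frame [0.1605 0.0932]
stack top [0.589  0.0403 0.06  ]
  bay frame [0.0221 0.0923]
post [0.4963 0.0937 0.045 ]
  bay frame [-0.0445  0.0084]
[[287.6 290.7]
 [315.9 246.9]
 [294.5 210.5]]
```

>>> jog_arm --pt "1 -0.38 0 0 0.65" --pt "1 -0.38 0 0 0.65" --pt "1 -0.38 0 0 0.65" --pt "1 -0.38 0 0 0.65" --pt "1 -0.38 0 0 0.65" --pt "1 -0.38 0 0 0.65" --pt "1 -0.38 0 0 0.65" --pt "1 -0.38 0 0 0.65" --pt "1 -0.38 0 0 0.65" --pt "1 -0.38 0 0 0.65" --pt "1 -0.38 0 0 0.65" --pt "1 -0.38 0 0 0.65"

```text
clock: 1.4
position: [0.495, -0.3508, 0.1955]
tool_rot: [-3.141, 0.0, 0.317]
force: [-1.1, -0.1, -0.1]
grip_width: 0.0558
finger_force: 0.0
```

>>> jog_arm --pt "0 0 0 -1 0.65" --pt "0 0 0 -1 0.65" --pt "0 0 0 -1 0.65" --pt "0 0 0 -1 0.65" --pt "0 0 0 -1 0.65" --pt "0 0 0 -1 0.65" --pt "0 0 0 -1 0.65" --pt "0 0 0 -1 0.65" --pt "0 0 0 -1 0.65" --pt "0 0 0 -1 0.65" --pt "0 0 0 -1 0.65" --pt "0 0 0 -1 0.65"

```text
clock: 2.6
position: [0.494, -0.3518, 0.1954]
tool_rot: [-3.141, -0.0, 1.28]
force: [-0.5, 0.6, -0.3]
grip_width: 0.0557
finger_force: 0.0
```

>>> jog_arm --pt "0 0 0 -1 0.65" --pt "0 0 0 -1 0.65" --pt "0 0 0 -1 0.65" --pt "0 0 0 -1 0.65" --pt "0 0 0 -1 0.65" --pt "0 0 0 -1 0.65" --pt "0 0 0 -1 0.65" --pt "0 0 0 -1 0.65" --pt "0 0 0 -1 0.65" --pt "0 0 0 0 0.65"

```text
clock: 3.6
position: [0.494, -0.3518, 0.1954]
tool_rot: [-3.142, -0.0, 1.998]
force: [-1.1, 0.3, 0.0]
grip_width: 0.0557
finger_force: 0.0
```

>>> jog_arm --pt "0.98 0.45 0 0 0.65" --pt "0.98 0.45 0 0 0.65" --pt "0.98 0.45 0 0 0.65" --pt "0.98 0.45 0 0 0.65" --pt "0.98 0.45 0 0 0.65" --pt "0.98 0.45 0 0 0.65" --pt "0.98 0.45 0 0 0.65" --pt "0.98 0.45 0 0 0.65" --pt "0.98 0.45 0 0 0.65"

```text
clock: 4.5
position: [0.4953, -0.0594, 0.1957]
tool_rot: [3.141, 0.0, 1.994]
force: [1.3, -0.1, 0.5]
grip_width: 0.0554
finger_force: 0.0
```

>>> jog_arm --pt "0.98 0.45 0 0 0.65" --pt "0.98 0.45 0 0 0.65" --pt "0.98 0.45 0 0 0.65" --pt "0.98 0.45 0 0 0.65" --pt "0.98 0.45 0 0 0.65" --pt "0.98 0.45 0 0 0.65" --pt "0.98 0.45 0 0 0.65" --pt "0.98 0.45 0 0 0.65" --pt "0.98 0.45 0 0 0.65" --pt "0 0 0 0 0.65" --pt "0 0 0 0 0.65"

```text
clock: 5.6
position: [0.4965, 0.231, 0.1954]
tool_rot: [-3.141, -0.0, 1.996]
force: [-0.8, -0.3, -0.1]
grip_width: 0.0554
finger_force: 0.0
```

Good to about 1 mm. Now down, grip and lift.

>>> jog_arm --pt "0 0 1 0 0.65" --pt "0 0 1 0 0.65" --pt "0 0 1 0 0.65" --pt "0 0 1 0 0.65" --pt "0 0 1 0 0.65" --pt "0 -0.05 0.5 0 0.65" --pt "0 0 0.48 0 0.65" --pt "0 0 0 0 0.65"

```text
clock: 6.4
position: [0.4949, 0.2288, 0.0149]
tool_rot: [-3.139, 0.0, 1.995]
force: [-0.1, 0.5, 0.4]
grip_width: 0.0558
finger_force: 0.0
```

>>> jog_arm --pt "0 0 0 0 0" --pt "0 0 0 0 0" --pt "0 0 0 0 0" --pt "0 0 0 0 0" --pt "0 0 0 0 0" --pt "0 0 0 0 0" --pt "0 0 0 0 0" --newtons 40

```text
clock: 7.1
position: [0.4954, 0.23, 0.0163]
tool_rot: [3.142, -0.0, 1.997]
force: [0.6, -1.2, 0.3]
grip_width: -0.0001
finger_force: 0.0
```

The fingers closed fully, so the grip missed. I'll look.

Run:
```python
from h import *
c=cam("top","t1.png"); s=cam("side","s1.png")
print(bot.observe()["position"],w2px(c,[bot.observe()["position"]]),w2px(s,[bot.observe()["position"]]))
a=cv2.resize(c[0][180:340,150:350],None,fx=2,fy=2,interpolation=cv2.INTER_CUBIC); b=cv2.resize(s[0][160:360,190:390],None,fx=1.9,fy=1.6)
h=600
cv2.imwrite("pics/m1.png",np.hstack([cv2.resize(a,(400,320)),cv2.resize(b,(400,320))]))
```

```text
[0.49537429 0.22993895 0.01619573] [[237.31145658 245.104469  ]] [[288.79028918 305.66327953]]
```

View pics/m1.png

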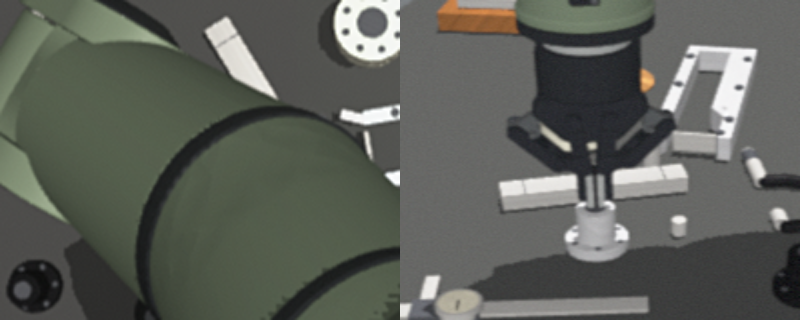

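The top view of the hub is blocked by the arm. In the side view the shut fingers end at the hub's top, around (597,205) in the crop, and the hub is unmoved. I'll rise 90 mm and compare the tip with its projected position.

>>> jog_arm --pt "0 0 -1 0 0" --pt "0 0 -1 0 0" --pt "0 0 -1 0 0" --pt "0 0 0 0 0" --pt "0 0 0 0 0"

```text
clock: 7.7
position: [0.4957, 0.2298, 0.1065]
tool_rot: [3.141, 0.0, 1.996]
force: [-0.4, -0.1, 0.1]
grip_width: 0.0002
finger_force: 0.0
```

Run:
```python
from h import *
s=cam("side"); o=bot.observe()
p=np.array(o["position"]); print(o["clock"],p,o["qpos"])
im=s[0].copy()
for q in (p,p+[0,0,.05]):
    u=w2px(s,q)[0]; print(u); cv2.circle(im,tuple(int(round(v)) for v in u),2,(0,0,255),1)
cv2.imwrite("pics/m2.png",cv2.resize(im[160:360,190:390],None,fx=3,fy=3,interpolation=cv2.INTER_CUBIC))
```

```text
7.75 [0.49527527 0.2296103  0.10575028] [-0.10725147  0.57511783 -0.60229008  1.86886265  0.43083123  0.8304143
 -0.50547242]
[286.84059197 257.79133122]
[285.57785613 228.85225833]
```

View pics/m2.png

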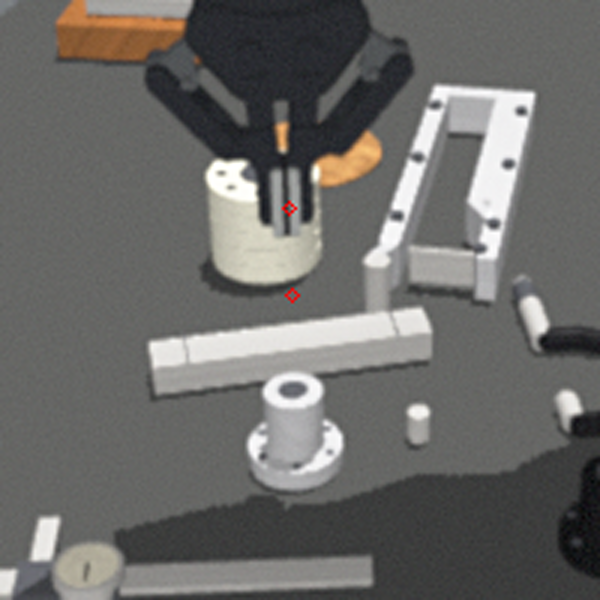

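The tip shows at crop pixel (286,236), but the reported TCP projects to (292,295). So the fingers end either about 34 mm higher or farther away than reported. The start picture has another pose, so I'll use it to tell the two apart.

Run:
```python
from h import *
s=cam("side"); im=cv2.imread("pics/s0.png")
p=np.array([0.19454,-0.59358,0.19508])
for dz in (0,.034,.047):
    u=w2px(s,p+[0,0,dz])[0]; print(dz,u)
u=w2px(s,p)[0].round().astype(int)
cv2.circle(im,tuple(map(int,u)),1,(0,0,255),1)
y0=max(0,u[1]-70); x0=max(0,u[0]-50)
print(x0,y0)
cv2.imwrite("pics/m3.png",cv2.resize(im[y0:y0+100,x0:x0+100],None,fx=5,fy=5,interpolation=cv2.INTER_CUBIC))
# tip now: candidate 3D points along ray
print(px2w(s,[[190+286/3,160+236/3]],[.106]),px2w(s,[[190+286/3,160+236/3]],[.14]))
```

```text
0 [517.45790714  78.36149994]
0.034 [519.76230166  64.64027999]
0.047 [520.65829207  59.30522071]
467 8
[[0.5179494  0.17854287 0.106     ]] [[0.49564564 0.23126311 0.14      ]]
```

View pics/m3.png

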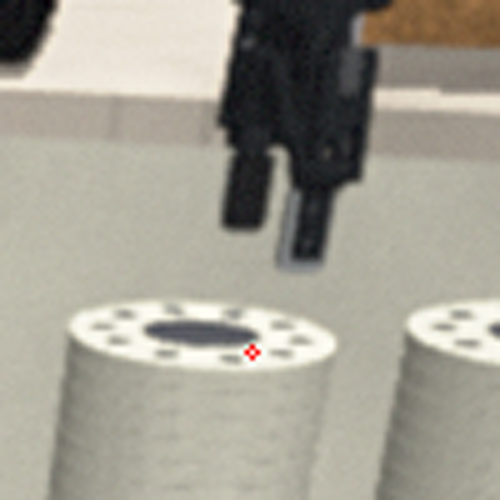

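The start picture agrees: the offset is purely vertical. The real tips sit about 34 mm above the reported TCP when shut and 47 mm when open. I'll correct z by that and try the grip again.

>>> jog_arm --pt "0 0 0 0 0.65" --pt "0 0 0 0 0.65" --pt "0 0 0 0 0.65" --pt "0 0 0 0 0.65" --pt "0 0 1 0 0.65" --pt "0 0 1 0 0.65" --pt "0 0 1 0 0.65" --pt "0 0 0.5 0 0.65" --pt "0 0 0.3 0 0.65" --pt "0 0 0.25 0 0.65" --pt "0 0 0 0 0.65"

```text
clock: 8.9
position: [0.4955, 0.23, -0.0154]
tool_rot: [-3.142, 0.0, 1.997]
force: [-0.1, 0.3, -0.0]
grip_width: 0.0558
finger_force: 0.0
```

>>> jog_arm --pt "0 0 0 0 0" --pt "0 0 0 0 0" --pt "0 0 0 0 0" --pt "0 0 0 0 0" --pt "0 0 0 0 0" --pt "0 0 0 0 0" --pt "0 0 0 0 0" --newtons 40

```text
clock: 9.6
position: [0.4959, 0.2301, -0.0143]
tool_rot: [3.14, 0.0, 1.997]
force: [-1.6, -0.9, 5.7]
grip_width: 0.0292
finger_force: 39.0
```

>>> jog_arm --pt "0 0 -0.5 0 0" --pt "0 0 -1 0 0" --pt "0 0 -1 0 0" --pt "0 0 -1 0 0" --pt "0 0 -0.5 0 0" --pt "0 0 0 0 0"

```text
clock: 10.2
position: [0.4965, 0.2303, 0.1071]
tool_rot: [3.138, 0.0, 1.996]
force: [0.2, 0.2, -2.0]
grip_width: 0.029
finger_force: 39.9
```

>>> jog_arm --pt "-0.5 -0.05 0 0 0" --pt "-1 -0.09 0 0 0" --pt "-1 -0.09 0 0 0" --pt "-1 -0.09 0 0 0" --pt "-1 -0.09 0 0 0" --pt "-1 -0.09 0 0 0" --pt "-1 -0.09 0 0 0" --pt "-1 -0.09 0 0 0" --pt "-1 -0.09 0 0 0" --pt "-1 -0.09 0 0 0" --pt "-1 -0.09 0 0 0" --pt "-1 -0.09 0 0 0"

```text
clock: 11.4
position: [0.6088, -0.0993, 0.1031]
tool_rot: [-3.139, -0.001, 1.996]
force: [0.7, 0.3, -1.7]
grip_width: 0.0289
finger_force: 39.9
```

>>> jog_arm --pt "0 0 0 0 0" --pt "0 0 0 0 0" --pt "0 0 1 0 0" --pt "0 0 1 0 0" --pt "0 0 1 0 0" --pt "0 0 0.4 0 0" --pt "0 0 0 0 0"

```text
clock: 12.1
position: [0.6083, -0.0962, 0.0012]
tool_rot: [-3.139, -0.002, 1.998]
force: [0.5, 0.3, -2.3]
grip_width: 0.0294
finger_force: 39.9
```

>>> jog_arm --pt "0 0 0.2 0 0" --pt "0 0 0.15 0 0" --pt "0 0 0.05 0 0" --pt "0 0 0 0 0"

```text
clock: 12.5
position: [0.6097, -0.0972, -0.009]
tool_rot: [3.141, 0.0, 1.997]
force: [-0.0, -0.2, -1.8]
grip_width: 0.0288
finger_force: 39.9
```

>>> jog_arm --pt "0 0 0 0 0.65" --pt "0 0 0 0 0.65" --pt "0 0 0 0 0.65" --pt "0 0 0 0 0.65" --pt "0 0 -0.3 0 0.65" --pt "0 0 -1 0 0.65" --pt "0 0 -1 0 0.65" --pt "0 0 -1 0 0.65" --pt "0 0 -1 0 0.65" --pt "0 0 0 0 0.65"

```text
clock: 13.5
position: [0.6116, -0.0971, 0.1242]
tool_rot: [3.137, 0.003, 1.997]
force: [0.1, 0.4, 1.0]
grip_width: 0.0555
finger_force: 0.0
```

>>> jog_arm --pt "0.96 0.19 0 0 0.65" --pt "0.96 0.19 0 0 0.65" --pt "0.96 0.19 0 0 0.65" --pt "0.96 0.19 0 0 0.65" --pt "0.96 0.19 0 0 0.65" --pt "0.96 0.19 0 0 0.65" --pt "0.96 0.19 0 0 0.65" --pt "0.96 0.19 0 0 0.65" --pt "0.96 0.19 0 0 0.65"

```text
clock: 14.4
position: [0.5486, 0.1612, 0.1198]
tool_rot: [-3.141, 0.0, 1.997]
force: [-0.3, 0.3, 0.3]
grip_width: 0.0556
finger_force: 0.0
```

>>> jog_arm --pt "0 0 0 1 0.65" --pt "0 0 0 1 0.65" --pt "0 0 0 1 0.65" --pt "0 0 0 1 0.65" --pt "0 0 0 1 0.65" --pt "0 0 0 1 0.65" --pt "0 0 0 1 0.65" --pt "0 0 0 1 0.65" --pt "0 0 0 1 0.65" --pt "0 0 0 1 0.65" --pt "0 0 0 1 0.65" --pt "0 0 0 1 0.65"

```text
clock: 15.6
position: [0.5489, 0.1601, 0.1197]
tool_rot: [-3.141, 0.0, 1.034]
force: [0.6, -0.7, 0.2]
grip_width: 0.0554
finger_force: 0.0
```

>>> jog_arm --pt "0 0 0 1 0.65" --pt "0 0 0 1 0.65" --pt "0 0 0 1 0.65" --pt "0 0 0 1 0.65" --pt "0 0 0 1 0.65" --pt "0 0 0 1 0.65" --pt "0 0 0 0.4 0.65" --pt "0 0 0 0 0.65" --pt "0 0 0 0 0.65"

```text
clock: 16.5
position: [0.5491, 0.1601, 0.1197]
tool_rot: [-3.142, 0.0, 0.527]
force: [0.5, 0.7, 0.5]
grip_width: 0.0556
finger_force: 0.0
```

Run:
```python
from h import *
s=cam("side"); o=bot.observe(); print(o["position"],o["tool_rot"],o["qpos"])
im=s[0].copy()
def dot(p,col=(0,0,255)):
    u=w2px(s,p)[0]; cv2.circle(im,tuple(int(round(v)) for v in u),1,col,-1)
dot([.6103,-.0966,.003]); dot([.6103,-.0966,.049])
g=np.array([.5506,.1612]); dot([*g,.02],(0,255,0))
dot(np.array(o["position"])+[0,0,.04],(255,0,0))
cv2.imwrite("pics/m4.png",cv2.resize(im[130:330,190:400],None,fx=3,fy=3,interpolation=cv2.INTER_CUBIC))
```

```text
[0.54911753 0.16011323 0.11969265] [-3.14149625e+00  3.37701743e-05  5.26390424e-01] [-0.2159588   0.5378665  -0.23870214  1.80458718  0.16651569  0.81870253
 -1.58070856]
```

View pics/m4.png

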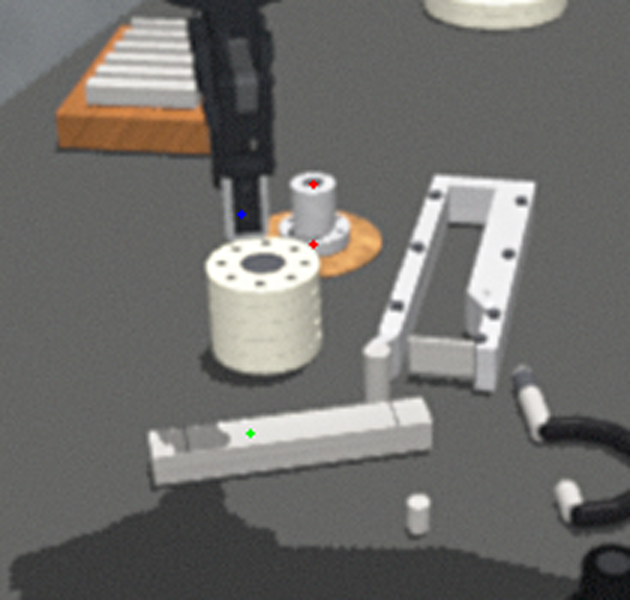

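The hub stands upright and centred on the mat (red dots at (313,184) and (313,244)). The bar hasn't moved. Next I descend on the bar and grip it.

>>> jog_arm --pt "0.06 0 1 0 0.65" --pt "0 0 1 0 0.65" --pt "0 0 1 0 0.65" --pt "0 0 1 0 0.65" --pt "0 0 0.5 0 0.65" --pt "0 0 0.3 0 0.65" --pt "0 0 0.1 0 0.65" --pt "0 0 0 0 0.65"

```text
clock: 17.35
position: [0.5511, 0.1612, -0.0267]
tool_rot: [3.142, -0.001, 0.525]
force: [-0.3, -0.3, 0.6]
grip_width: 0.0556
finger_force: 0.0
```

>>> jog_arm --pt "0 0 0 0 0" --pt "0 0 0 0 0" --pt "0 0 0 0 0" --pt "0 0 0 0 0" --pt "0 0 0 0 0" --pt "0 0 0 0 0" --newtons 40

```text
clock: 17.95
position: [0.5513, 0.1612, -0.0263]
tool_rot: [3.141, -0.001, 0.525]
force: [-0.5, -0.9, 9.0]
grip_width: 0.0244
finger_force: 39.3
```

```bash
cat > arc.py <<'E'
from h import *
bay=np.array([.4945,.0485]); th=-1.4233
def R(a): return np.array([[np.cos(a),-np.sin(a)],[np.sin(a),np.cos(a)]])
post=bay+R(th)@[-.045,.008]
E
python3 - <<'E'
from arc import *
o=bot.observe(); g0=np.array(o["position"][:2]); yaw=o["tool_rot"][2]
print("bay frame grip",R(th).T@(g0-bay))
b0=np.array([.4815,.121]); print("post in bar", R(-2.6144).T@(post-b0), "grip in bar",R(-2.6144).T@(g0-b0))
ax0,d0=R(-2.6144).T@(post-b0); gb=R(-2.6144).T@(g0-b0)
N=30; dphi=(th+2.6144)/N; a=-2.6144; g=g0.copy(); y=yaw
rows=[]
for k in range(1,N+1):
    f=k/N; a=-2.6144+dphi*k
    P=np.array([ax0+(-.010-ax0)*f, d0+(.0215-d0)*min(1,f*1.5)])
    gn=post-R(a)@P+R(a)@gb
    d=gn-g; tx=np.array([np.cos(y),np.sin(y)]); ty=np.array([np.sin(y),-np.cos(y)])
    sh=np.round([d@tx/.03,d@ty/.03],2); t=round(-dphi/.08,2)
    rows.append([*sh.tolist(),0,t,0]); g=g+.03*(sh[0]*tx+sh[1]*ty); y-=t*.08
print(rows); print(g,y,R(th).T@(g-bay), y-th-np.pi)
E
```

```text
bay frame grip [-0.10310725  0.07273402]
post in bar [0.00113157 0.03036671] grip in bar [-0.0805287   0.00039093]
[[-0.05, -0.09, 0, -0.5, 0], [-0.06, -0.09, 0, -0.5, 0], [-0.05, -0.09, 0, -0.5, 0], [-0.05, -0.09, 0, -0.5, 0], [-0.05, -0.09, 0, -0.5, 0], [-0.05, -0.09, 0, -0.5, 0], [-0.05, -0.09, 0, -0.5, 0], [-0.05, -0.09, 0, -0.5, 0], [-0.05, -0.09, 0, -0.5, 0], [-0.05, -0.09, 0, -0.5, 0], [-0.05, -0.09, 0, -0.5, 0], [-0.04, -0.08, 0, -0.5, 0], [-0.05, -0.09, 0, -0.5, 0], [-0.05, -0.08, 0, -0.5, 0], [-0.04, -0.09, 0, -0.5, 0], [-0.04, -0.08, 0, -0.5, 0], [-0.05, -0.09, 0, -0.5, 0], [-0.04, -0.08, 0, -0.5, 0], [-0.04, -0.09, 0, -0.5, 0], [-0.05, -0.08, 0, -0.5, 0], [-0.04, -0.1, 0, -0.5, 0], [-0.04, -0.09, 0, -0.5, 0], [-0.04, -0.1, 0, -0.5, 0], [-0.04, -0.1, 0, -0.5, 0], [-0.05, -0.09, 0, -0.5, 0], [-0.04, -0.1, 0, -0.5, 0], [-0.04, -0.09, 0, -0.5, 0], [-0.04, -0.09, 0, -0.5, 0], [-0.04, -0.1, 0, -0.5, 0], [-0.04, -0.09, 0, -0.5, 0]]
[0.46458154 0.16095967] 1.7248462291549969 [-0.11563547 -0.0130663 ] 0.006553575565203751
```

>>> jog_arm --pt "-0.05 -0.09 0 -0.5 0" --pt "-0.05 -0.09 0 -0.5 0" --pt "-0.05 -0.09 0 -0.5 0" --pt "-0.05 -0.09 0 -0.5 0" --pt "-0.05 -0.09 0 -0.5 0" --pt "-0.05 -0.09 0 -0.5 0" --pt "-0.05 -0.09 0 -0.5 0" --pt "-0.05 -0.09 0 -0.5 0" --pt "-0.05 -0.09 0 -0.5 0" --pt "-0.05 -0.09 0 -0.5 0"

```text
clock: 18.95
position: [0.5234, 0.1723, -0.0263]
tool_rot: [3.14, -0.003, 0.927]
force: [4.7, -0.2, 5.4]
grip_width: 0.0248
finger_force: 39.5
```

>>> jog_arm --pt "-0.05 -0.09 0 -0.5 0" --pt "-0.05 -0.08 0 -0.5 0" --pt "-0.05 -0.09 0 -0.5 0" --pt "-0.05 -0.08 0 -0.5 0" --pt "-0.04 -0.09 0 -0.5 0" --pt "-0.04 -0.08 0 -0.5 0" --pt "-0.05 -0.09 0 -0.5 0" --pt "-0.04 -0.08 0 -0.5 0" --pt "-0.04 -0.09 0 -0.5 0" --pt "-0.05 -0.08 0 -0.5 0"

```text
clock: 19.95
position: [0.4945, 0.1719, -0.0263]
tool_rot: [3.139, -0.002, 1.327]
force: [3.3, 2.6, 6.2]
grip_width: 0.0251
finger_force: 39.5
```

Run:
```python
from arc import *
o=bot.observe(); g=np.array(o["position"][:2]); y=o["tool_rot"][2]
a=y-np.pi; gb=np.array([-.0805,.0004]); b=g-R(a)@gb
print(o["position"],y,o["force"],o["moment"],"post in bar",R(a).T@(post-b),"angle left",th-a)
T=post-R(th)@[-.010,.0215]+R(th)@gb; d=T-g
print("to go world",d,"tool now",[d@[np.cos(y),np.sin(y)]/.03,d@[np.sin(y),-np.cos(y)]/.03])
```

```text
[ 0.49445968  0.17192732 -0.02627027] 1.3271358018020325 [3.27749864 2.62087257 6.17172337] [ 0.61834908 -0.66862589 -0.16616626] post in bar [-0.00537943  0.02045592] angle left 0.3911568517877606
to go world [-0.02989156 -0.01110661] tool now [np.float64(-0.599669145219307), np.float64(-0.8776354312777562)]
```

>>> jog_arm --pt "-0.04 -0.1 0 -0.5 0" --pt "-0.04 -0.1 0 -0.5 0" --pt "-0.04 -0.1 0 -0.5 0" --pt "-0.04 -0.1 0 -0.5 0" --pt "-0.04 -0.1 0 -0.5 0" --pt "-0.04 -0.1 0 -0.5 0" --pt "-0.04 -0.09 0 -0.5 0" --pt "-0.04 -0.09 0 -0.5 0" --pt "-0.04 -0.09 0 -0.5 0" --pt "-0.04 -0.09 0 -0.38 0" --pt "0 0 0 0 0" --pt "0 0 0 0 0"

```text
clock: 21.15
position: [0.4648, 0.1621, -0.0263]
tool_rot: [3.139, -0.001, 1.716]
force: [0.4, 3.5, 10.4]
grip_width: 0.0251
finger_force: 40.1
```

Run:
```python
from arc import *
s=cam("side"); c=cam("top"); o=bot.observe(); g=np.array(o["position"][:2]); y=o["tool_rot"][2]
print(o["force"],"grip in bay",R(th).T@(g-bay),"angle left",th-y+np.pi)
a=cv2.resize(c[0][180:330,210:410],(400,300)); b=cv2.resize(s[0][210:330,240:400],(400,300),interpolation=cv2.INTER_CUBIC)
cv2.imwrite("pics/m5.png",np.hstack([a,b]))
```

```text
[0.86539291 2.21371196 9.9824106 ] grip in bay [-0.11668728 -0.01259923] angle left 0.0018885704830733374
```

View pics/m5.png

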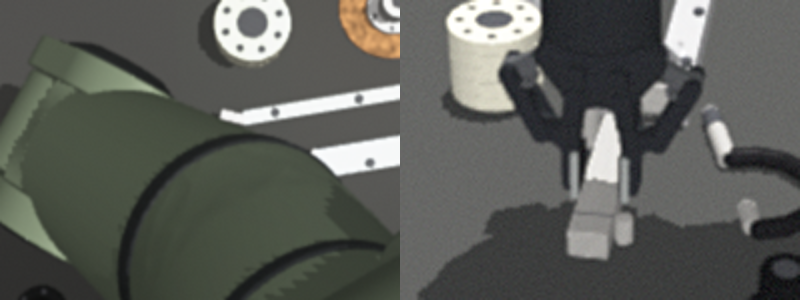

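The bar lies in line, with the stop pin right beside its tail (tail at (590,240) in the crop, pin at (622,230)). Now I push it endways while still gripped.

>>> jog_arm --pt "-0.1 0 0 0 0" --pt "-0.15 0 0 0 0" --pt "-0.15 0 0 0 0" --pt "-0.15 0 0 0 0" --pt "-0.15 0 0 0 0" --pt "-0.15 0 0 0 0" --pt "-0.15 0 0 0 0" --pt "-0.15 0 0 0 0" --pt "-0.15 0 0 0 0" --pt "-0.15 0 0 0 0" --pt "0 0 0 0 0"

```text
clock: 22.35
position: [0.4713, 0.1193, -0.0263]
tool_rot: [3.138, -0.002, 1.717]
force: [0.8, 5.3, 8.6]
grip_width: 0.0248
finger_force: 39.9
```

>>> jog_arm --pt "0 0 0 0 0.5" --pt "0 0 0 0 0.5" --pt "0 0 0 0 0.5" --pt "0 0 0 0 0.5" --pt "0.4 0 0 0 0.5" --pt "0.4 0 0 0 0.5" --pt "0.4 0 0 0 0.5" --pt "0.2 0 0 0 0.5" --pt "0 0 0 0 0.5" --pt "0 0 0 0 0.5"

```text
clock: 23.35
position: [0.464, 0.1596, -0.0273]
tool_rot: [-3.141, 0.0, 1.716]
force: [-0.0, 0.2, -0.7]
grip_width: 0.0427
finger_force: 0.0
```

>>> jog_arm --pt "0 0 0 0 0" --pt "0 0 0 0 0" --pt "0 0 0 0 0" --pt "0 0 0 0 0" --pt "0 0 0 0 0"

```text
clock: 23.85
position: [0.4642, 0.1591, -0.0271]
tool_rot: [3.141, 0.0, 1.715]
force: [-0.2, -0.6, 5.0]
grip_width: 0.0247
finger_force: 39.3
```

>>> jog_arm --pt "-0.1 0 0 0 0" --pt "-0.15 0 0 0 0" --pt "-0.15 0 0 0 0" --pt "-0.15 0 0 0 0" --pt "-0.15 0 0 0 0" --pt "-0.15 0 0 0 0" --pt "-0.15 0 0 0 0" --pt "-0.15 0 0 0 0" --pt "-0.15 0 0 0 0" --pt "-0.1 0 0 0 0" --pt "0 0 0 0 0"

```text
clock: 24.95
position: [0.4706, 0.1177, -0.0271]
tool_rot: [3.141, -0.0, 1.715]
force: [3.3, 1.6, 4.4]
grip_width: 0.0252
finger_force: 39.8
```

>>> jog_arm --pt "0 0 0 0 0.5" --pt "0 0 0 0 0.5" --pt "0 0 0 0 0.5" --pt "0 0 0 0 0.5" --pt "0 0 -0.5 0 0.5" --pt "0 0 -1 0 0.5" --pt "0.6 -0.14 0 0 0" --pt "0.6 0 0 0 0" --pt "0 0 0 0 0" --pt "0 0 0 0 0" --pt "0 0 0 0 0" --pt "0 0 0 0 0"

```text
clock: 26.15
position: [0.4608, 0.1524, 0.0176]
tool_rot: [-3.141, 0.0, 1.714]
force: [-0.4, 0.4, 0.8]
grip_width: 0.0002
finger_force: 0.0
```

Run:
```python
from arc import *
s=cam("side"); o=bot.observe(); g=np.array(o["position"][:2])
print(o["position"],o["grip_width"],"grip in bay",R(th).T@(g-bay))
def B(p): return [*(bay+R(th)@p[:2]),p[2]]
im=s[0].copy()
for p in [(-.0855,-.026,.02),(-.0855,0,.02)]:
    u=w2px(s,B(p))[0]; cv2.circle(im,tuple(int(round(v)) for v in u),1,(0,0,255),-1)
cv2.imwrite("pics/m6.png",cv2.resize(im[150:330,240:400],None,fx=3,fy=3,interpolation=cv2.INTER_CUBIC))
```

```text
[0.46080429 0.15249148 0.01757226] -9.60852596313393e-05 grip in bay [-0.10781435 -0.01804704]
```

View pics/m6.png

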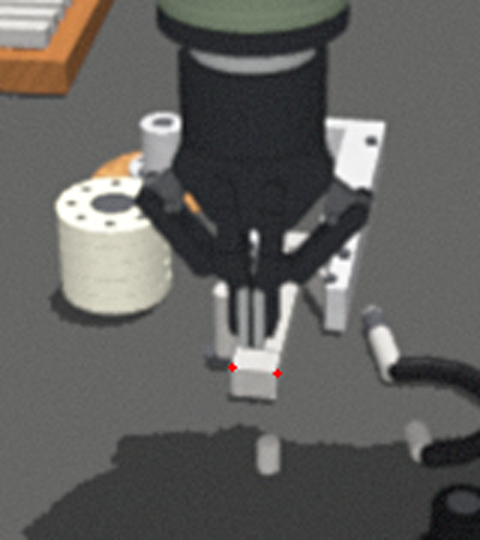

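The bar's tail is where I expected it, at (232–278, 370). I'll descend behind it and push.

>>> jog_arm --pt "0 0 0.7 0 0" --pt "0 0 0.4 0 0" --pt "0 0 0.22 0 0" --pt "0 0 0 0 0" --pt "-0.2 0 0 0 0" --pt "-0.2 0 0 0 0" --pt "-0.2 0 0 0 0"

```text
clock: 26.9
position: [0.4638, 0.1351, -0.0214]
tool_rot: [3.141, -0.001, 1.715]
force: [-0.5, 4.7, -0.7]
grip_width: -0.0
finger_force: 2.1
```

>>> jog_arm --pt "-0.2 0 0 0 0" --pt "-0.2 0 0 0 0" --pt "-0.2 0 0 0 0" --pt "-0.2 0 0 0 0" --pt "-0.2 0 0 0 0" --pt "-0.2 0 0 0 0" --pt "-0.2 0 0 0 0"

```text
clock: 27.6
position: [0.4698, 0.0937, -0.0216]
tool_rot: [3.141, -0.001, 1.715]
force: [0.0, 5.9, 1.9]
grip_width: 0.0001
finger_force: 2.7
```

>>> jog_arm --pt "-0.2 0 0 0 0" --pt "-0.2 0 0 0 0" --pt "-0.2 0 0 0 0" --pt "-0.2 0 0 0 0" --pt "-0.2 0 0 0 0" --pt "-0.2 0 0 0 0" --pt "-0.2 0 0 0 0" --pt "-0.2 0 0 0 0" --pt "-0.2 0 0 0 0" --pt "-0.2 0 0 0 0" --pt "-0.2 0 0 0 0" --pt "-0.2 0 0 0 0"

```text
clock: 28.8
position: [0.4802, 0.0224, -0.0216]
tool_rot: [3.14, -0.001, 1.715]
force: [0.2, 6.3, 2.1]
grip_width: 0.0002
finger_force: 3.2
```

>>> jog_arm --pt "-0.1 0 0 0 0" --pt "-0.1 0 0 0 0" --pt "-0.1 0 0 0 0" --pt "0 0 0 0 0"

```text
clock: 29.2
position: [0.4814, 0.0132, -0.0216]
tool_rot: [3.141, -0.0, 1.715]
force: [1.0, 3.8, 0.5]
grip_width: -0.0001
finger_force: 1.6
```

>>> jog_arm --pt "-0.06 0 0 0 0" --pt "-0.06 0 0 0 0" --pt "-0.06 0 0 0 0" --pt "0 0 0 0 0"

```text
clock: 29.6
position: [0.4821, 0.008, -0.0217]
tool_rot: [3.141, -0.0, 1.715]
force: [1.9, 2.7, 2.1]
grip_width: 0.0002
finger_force: 2.1
```

>>> jog_arm --pt "-0.06 0 0 0 0" --pt "0 0 0 0 0"

```text
clock: 29.8
position: [0.4823, 0.0064, -0.0218]
tool_rot: [3.141, -0.0, 1.715]
force: [1.8, 4.3, 1.2]
grip_width: -0.0002
finger_force: 2.2
```

>>> jog_arm --pt "-0.04 0 0 0 0" --pt "0 0 0 0 0"

```text
clock: 30.0
position: [0.4824, 0.0054, -0.0218]
tool_rot: [3.141, -0.0, 1.715]
force: [2.2, 5.3, 1.9]
grip_width: -0.0
finger_force: 2.6
```

>>> jog_arm --pt "-0.05 0 0 0 0" --pt "0 0 0 0 0"

```text
clock: 30.2
position: [0.4825, 0.0051, -0.0218]
tool_rot: [3.141, -0.002, 1.716]
force: [0.2, 11.3, 3.4]
grip_width: 0.0
finger_force: 6.5
```

>>> jog_arm --pt "-0.04 0 0 0 0" --pt "0 0 0 0 0"

```text
clock: 30.4
position: [0.4826, 0.005, -0.0218]
tool_rot: [3.141, -0.003, 1.717]
force: [-1.9, 17.8, 3.2]
grip_width: 0.0002
finger_force: 9.4
```

Home: the force rises and the tool stops. I'll ease off 3 mm, rise straight out, move aside and check.

>>> jog_arm --pt "0.1 0 0 0 0" --pt "0 0 -0.5 0 0" --pt "0 0 -1 0 0" --pt "0 0 -1 0 0" --pt "0 0 -1 0 0" --pt "0 0 -1 0 0" --pt "0 0 -1 0 0" --pt "0 0 0 0 0"

```text
clock: 31.2
position: [0.4834, 0.0049, 0.146]
tool_rot: [3.138, 0.002, 1.714]
force: [0.3, 0.2, 0.3]
grip_width: 0.0001
finger_force: 0.0
```

>>> jog_arm --pt "-1 0 0 0 0" --pt "-1 0 0 0 0" --pt "-1 0 0 0 0" --pt "-1 0 0 0 0" --pt "-1 0 0 0 0" --pt "-1 0 0 0 0" --pt "-1 0 0 0 0" --pt "-1 0 0 0 0" --pt "-1 0 0 0 0" --pt "-1 0 0 0 0" --pt "-1 0 0 0 0" --pt "0 0 0 0 0"

```text
clock: 32.4
position: [0.528, -0.3255, 0.1416]
tool_rot: [-3.139, 0.001, 1.71]
force: [-0.7, 0.5, 0.2]
grip_width: -0.0001
finger_force: 0.0
```

Run:
```python
from arc import *
c=cam("top"); s=cam("side"); print(bot.observe()["position"])
a=cv2.resize(c[0][150:300,290:490],(400,300),interpolation=cv2.INTER_CUBIC); b=cv2.resize(s[0][170:290,250:410],(400,300),interpolation=cv2.INTER_CUBIC)
cv2.imwrite("pics/m7.png",np.hstack([a,b]))
```

```text
[ 0.5286972  -0.32137042  0.14201468]
```

View pics/m7.png

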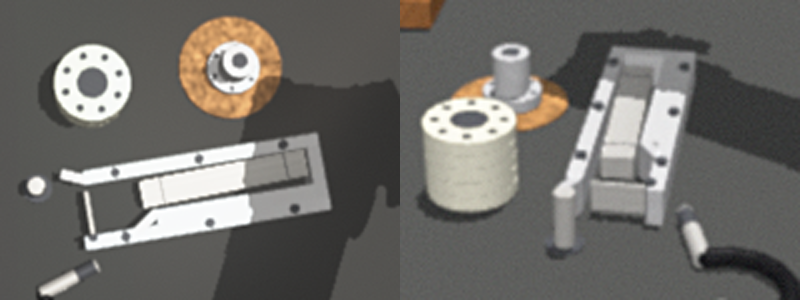

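The picture shows the bar home: its nose is at the stop, (308,165) in the top crop, and its tail is at (140,195). The gate leaf is shut (about (90,215)) and the hub stands on the mat. Handing in.

```bash
python3 -c "
from workcell import bot
print(bot.job_done())"
```

```text
the job is handed in; nothing more can be done
None
```

I handed the job in at about 32 s: the hub stands on the mat, the bar is home in the bay with the gate shut behind it, and the stack, micrometer and caliper weren't touched; no verdict came back.

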